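# Pin the tilting stage and hold a carrier plate flush on it

### The arm

A 6-joint arm with a two-finger parallel gripper is mounted at the origin on the work surface. World frame = base frame: x ahead of the robot, y to its left, z up, the work surface at z = 0. Lengths are in m, angles in rad, forces in N, time in s.
With the tool pointing down it reaches from about 0.2 to 0.875 m from the base axis. Payload 3.4 kg.
Tool frame: the origin (TCP) lies on the centre line of the jaws, within the pads' length; the fingertips stand r.tips_ahead ahead of it and the grasp point (between the pads) is the TCP (r.tips_ahead is the distance from the TCP to the fingertips, in m); z points along the fingers, y is the line along which they close (so a half turn about z gives the same grasp; the last joint's range is limited). The gripper opens to 94 mm and grips with 3 to 60 N. Pads are 16 mm wide; open, the fingers measure 119 mm over their backs; the gripper's body (75 mm by 177 mm) begins 78 mm behind the grasp point.
Start: joints at [-1.399, 0.276, 1.505, -0, 1.361, -0.121], TCP at [0.166, -0.551, 0.224] pointing down, gripper open.
Joint ranges: [-2.89, 2.89], [-0.75, 2.08], [0.22, 2.7], [-1.18, 4.32], [0.11, 2.71], [-2.7, 2.7]. Speed limits (rad/s): [2.57, 2.57, 3.14, 3.14, 3.14, 3.14].

### API

Orientations are given as a 3x3 rotation matrix whose columns are the frame's x, y, z axes.
In Python, from workcell import r gives the robot as it stands.
- The arm moves only by the tool servo_tool, never from a script. Its argument "series" is text: rows parted by semicolons, each of 7 numbers parted by spaces: the shift along the tool's x, y, z each as a share of 0.25 m, from -1 to 1, then the turn, a rotation vector about the tool's x, y, z each as a share of pi/2 rad, from -1 to 1, then the opening, from 0 (shut) to 1 (fully open). A call has 1 to 20 rows; each row is the pose to reach, as a shift and turn from the pose commanded when the call began, along the tool's axes at that moment; what a row does not reach only later rows make up. A row lasts 1/12 s, in which the tool goes at most 41.7 mm and 7.16 degrees, less where a joint would pass 70% of its speed; a pose out of reach is approached as far as the arm can. A call with a number of a shift or a turn outside -1 to 1 is refused whole. A call with a gripper value outside its range is refused whole. The fingers move at their own pace and stop on an object; "newtons" is the grip in N (left out, the last holds). Time passes only in rows, so rows that repeat a pose let the fingers close. It gives the time, the measured TCP pose, the force, the opening and the grip force at its end, in the units of the state.
- r.get_obs(): the state, without advancing time (a new reading comes with each control period).
- r.read_camera(name): name is "scene" or "side" or "wrist"; returns the picture (480x640x3 uint8, blue, green, red); there is no depth.
- r.camera_model(name): a dict with "camera_matrix" (3x3 intrinsics, pixels), "k1" (the pictures are not rectified: a ray, as slopes to the right and down, at radius r is drawn at 1 + k1 r^2 times it, then the intrinsics apply), "eye" and "rotation" of the camera in the world; the wrist camera has in their place "T_tool_cam" (4x4, takes a point from camera to tool coordinates, whose origin is the TCP and whose axes are the flange's). Camera axes: x right, y down, z forward; pixel columns grow to the right and rows downward; lengths in m; the calibration is good to about 2 mm. A picture is of the moment at which its call begins: read the wrist's pose just before it. camera_model takes no time and is no camera call.
- r.finish_job(): hands the job in; it is judged then, once.
The state is a dict: "time_s": time; "joint_positions": joint angles; "qvel": joint speeds; "joint_torque": joint torques, N m; "position": TCP position; "ee_rot": TCP orientation; "ft_force": force on the tool from outside, world axes, zero at the start; "ft_torque": the same for the moment, N m; "gripper_width": opening from 0.0 (shut) to 1.0 (fully open); "finger_force": force on a finger pad.
Only numpy, scipy, OpenCV 4.12 (cv2) and the standard library are available. Lean on these libraries where they do the work, as an engineer would, in place of code of your own. Each camera call takes 0.05 s, during which the arm holds its last target. There are 200 camera calls.

### The job

The hinge pin of the jeweller's tilting stage has worked part-way out: push it fully home by its head. Then pick up the loose carrier plate by its fin and hold it flush in the middle of the stage's sloped brass face, its fin running up and down the slope, pressed on with a light steady push of about 8 N and without forcing the stage to another tilt or disturbing the things around. The job finishes while you are still holding it there: do not let go.

Things in the scene. Friction and masses are not known exactly. Their poses are not given: they have to be found in the camera images.
- stand: Fixed base of the tilting stage: a pale fireclay slab 150 x 124 x 14 mm with two steel fork ears (12 mm thick, 24 mm wide, tops 57 mm above the bench) and two thin dark quadrant bars at y = +-51 mm. Origin: centre of its underside. x: from the stage's low edge to its high edge (roughly away from the robot); y: along the hinge; z up. The hinge axis is parallel to y at x = -50 mm, z = 45 mm; the ears fill |y| = 22 to 34 mm there.
- stage: Tilting brass plate hinged at its low edge, clamped at an unknown tilt of 18 to 35 degrees; gives only under about 4 N m. Origin: on the hinge axis, mid-width. x: up the slope; y: along the hinge; z: the face's outward normal. Flat face 100 mm (x = 16 to 116 mm) by 84 mm wide, 12 mm above the origin; plate 8 mm thick. A clamp screw (14 mm) stands out of each side at x = 84 mm, to |y| = 57 mm.
- stage_face (a point): Centre of the sloped face, on its surface; same axes as the stage (x up the slope, z the face's outward normal).
- pin (a joint): How far the steel hinge pin is pushed in, m: 0 = standing 30 mm out, 0.030 = fully home, head seated on the fork ear. It starts at 0 to 0.010, slides with about 5 N of drag and stays where it is left.
- pin_head (a point): Centre of the outer face of the pin's head (disc 20 mm diameter, 6 mm thick; shank 8 mm diameter), on the hinge axis at the stand's -y side, 45 mm above the bench. Its y axis is the direction in which the pin is pushed home (the stand's +y). When home this face is 40 mm from the stand's mid-plane.
- carrier: Loose carrier plate lying flat on the bench, 0.12 to 0.18 kg: steel plate 56 (x) x 50 (y) x 5 mm with an upright brass grip fin in its middle, 30 mm long in x, 12 mm thick in y, its top 46 mm above the underside. Origin: centre of the underside; z up along the fin.
- honeycomb: Bystander: pale honeycomb soldering block 50 x 45 x 32 mm, origin centre of underside; leave alone. It and the carrier lie on opposite sides of the stage, either way round.
- jar: Bystander: white jar, 60 mm diameter, 75 mm tall, origin centre of underside; leave alone.
- bowl: Bystander: terracotta bowl, 100 mm diameter, 35 mm tall, origin centre of underside; leave alone.
There are look-alikes about, which are no part of the job. There is more than one size of the stand; the one meant has the size given above.

How it is judged:
On the way, in this order (a step that is already met when the one before it is completed fails the run):
1. the hinge pin is pushed fully home (value of joint pin above 0.028 m), for 0.2 s.
2. the carrier is lifted clear of the bench (height (world z) of carrier above 0.04 m and contact force between the fingers and carrier above 2 N), for 0.2 s.
At the end, for the whole second after the job is handed in: Pin home within 2 mm; the gripper still grips the carrier, at rest, pressed on the face with 3 to 20 N: underside within 2 mm and parallel within 0.04 rad, fin along the slope within 0.2 rad, centre within 18 mm (up the slope) and 14 mm (across) of the face centre (value of joint pin above 0.028 m and angle between the z axis of carrier and the z axis of stage_face, either way round below 0.04 rad and angle between the x axis of carrier and the x axis of stage_face, either way round below 0.2 rad and z of carrier in the frame of stage_face between -0.002 and 0.002 m and x of carrier in the frame of stage_face between -0.018 and 0.018 m and y of carrier in the frame of stage_face between -0.014 and 0.014 m and contact force between carrier and stage between 3 and 20 N and contact force between the fingers and carrier above 5 N and linear speed of carrier below 0.01 m/s); the arm keeps its last pose, push and grip.
It fails at once if the stage was forced to another tilt (distance of stage_face from where it was at the start of the episode above 0.004 m).
It fails at once if the honeycomb block was disturbed (distance of honeycomb from where it was at the start of the episode above 0.02 m).
It fails at once if the jar was disturbed (distance of jar from where it was at the start of the episode above 0.02 m).
It fails at once if the bowl was disturbed (distance of bowl from where it was at the start of the episode above 0.02 m).
It also fails if it takes over 45 s, if anything falls off the work surface, if the arm or the gripper's body presses on something with over 40 N, if the wrist force passes 120 N, or if a joint passes its speed limit or range.

## Working session

There is one attempt and no reset: what is moved stays moved. The work goes in short steps, Python scripts to look and compute and a tool call to move; the robot and the scene stay as the last step left them, time stands still between calls to the robot, and variables do not carry over. Pictures are saved under pics/ and viewed, at most 12 in all, crops included, and the job is handed in when it is done.

Besides the shell and the picture viewer there is one more tool, called after ">>>" by a JSON object that holds its "op" and its "data", one argument or row to a line. servo_tool: Moves the arm, as the interface text tells. Shift numbers are shares of 0.25 m and turn numbers shares of pi/2 rad, none past 1 either way. Its arguments: {"type":"object","properties":{"series":{"type":"string"},"newtons":{"type":"number"}},"required":["series"]}

```bash
mkdir -p pics; ls
python3 - <<'E'
from workcell import r
import cv2,numpy as np
np.set_printoptions(precision=4,suppress=True)
a=r.read_camera("scene");b=r.read_camera("side")
cv2.imwrite("pics/scene.png",a);cv2.imwrite("pics/side.png",b)
for n in("scene","side","wrist"):print(n,r.camera_model(n))
print(r.tips_ahead,r.get_obs())
E
```

```text
pics
scene {'camera_matrix': array([[622.6904,   0.    , 321.7952],
       [  0.    , 622.6904, 234.0509],
       [  0.    ,   0.    ,   1.    ]]), 'k1': -0.06233050387776251, 'eye': array([1.177 , 0.2936, 1.0602]), 'rotation': array([[-0.4231,  0.7432, -0.5182],
       [ 0.906 ,  0.3529, -0.2337],
       [ 0.0092, -0.5684, -0.8227]])}
side {'camera_matrix': array([[574.1623,   0.    , 310.3861],
       [  0.    , 574.1623, 231.4374],
       [  0.    ,   0.    ,   1.    ]]), 'k1': -0.16556761522933744, 'eye': array([0.3699, 0.8134, 0.8672]), 'rotation': array([[-0.9815, -0.1159,  0.1521],
       [-0.19  ,  0.682 , -0.7063],
       [-0.0219, -0.7221, -0.6914]])}
wrist {'camera_matrix': array([[426.9878,   0.    , 319.1154],
       [  0.    , 426.9878, 243.3377],
       [  0.    ,   0.    ,   1.    ]]), 'k1': 0.017713794237133325, 'T_tool_cam': array([[-0.0004, -0.9709, -0.2393,  0.0686],
       [ 1.    , -0.0002, -0.0008, -0.0006],
       [ 0.0007, -0.2393,  0.9709, -0.1593],
       [ 0.    ,  0.    ,  0.    ,  1.    ]])}
0.019 {'time_s': 0.1, 'joint_positions': array([-1.399 ,  0.2765,  1.506 ,  0.    ,  1.3607, -0.121 ]), 'qvel': array([-0.0001, -0.0013, -0.0031, -0.0003,  0.0007, -0.0012]), 'joint_torque': array([  0.0019, -40.5457, -23.7779,   0.0704,   0.0299,  -0.    ]), 'position': array([ 0.1659, -0.5501,  0.2237]), 'ee_rot': array([[ 0.9575,  0.2886, -0.0003],
       [ 0.2886, -0.9574,  0.0016],
       [ 0.0002, -0.0016, -1.    ]]), 'ft_force': array([-0.0088, -0.4057, -0.0714]), 'ft_torque': array([ 0.0307, -0.0121, -0.0168]), 'finger_force': 0.0, 'gripper_width': 1.0025658300470108}
```

View pics/scene.png

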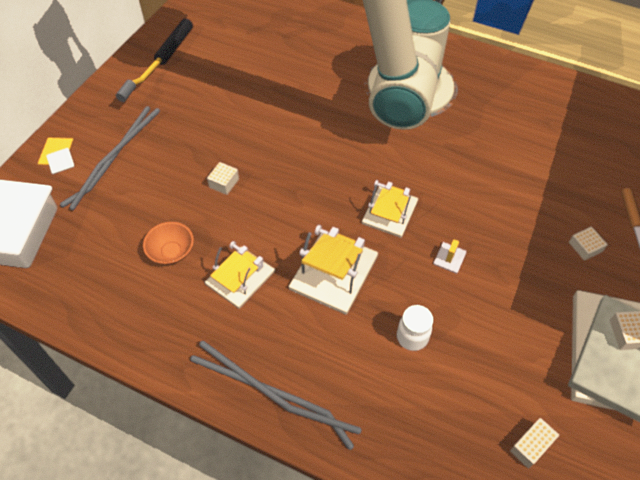

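View pics/side.png

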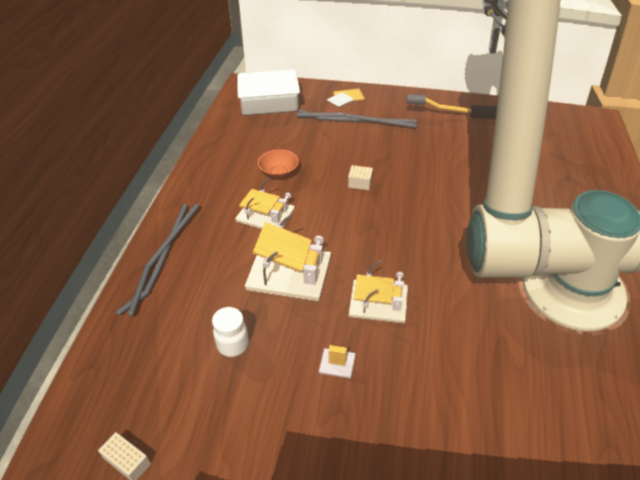

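The scene view shows the large stage at about (335,265), with smaller look-alikes at (240,272) and (392,207). The carrier is at (452,255), the honeycomb probably at (223,177), the jar at (415,327) and the bowl at (168,243). In the side view the stage is at (290,262) and the carrier at (338,360).

```bash
cat > h.py <<'E'
from workcell import r
import cv2,numpy as np
np.set_printoptions(precision=4,suppress=True)
def model(n,obs=None):
    m=r.camera_model(n)
    if n=="wrist":
        T=np.eye(4);T[:3,:3]=obs["ee_rot"];T[:3,3]=obs["position"];T=T@m["T_tool_cam"]
        return m["camera_matrix"],m["k1"],T[:3,3],T[:3,:3]
    return m["camera_matrix"],m["k1"],m["eye"],m["rotation"]
def ray(M,p):
    K,k,e,R=M;d=np.array([k,0,0,0,0.])
    u=cv2.undistortPoints(np.array([[p]],float),K,d)[0,0]
    v=R@np.array([u[0],u[1],1]);return e,v/np.linalg.norm(v)
def plane(M,p,z):
    e,v=ray(M,p);return e+v*(z-e[2])/v[2]
def tri(M1,p1,M2,p2):
    a,u=ray(M1,p1);b,v=ray(M2,p2)
    s=np.linalg.lstsq(np.c_[u,-v],b-a,rcond=None)[0];x,y=a+s[0]*u,b+s[1]*v
    return (x+y)/2,np.linalg.norm(x-y)
def proj(M,X):
    K,k,e,R=M
    q,_=cv2.projectPoints(np.atleast_2d(X).astype(float),cv2.Rodrigues(R.T)[0],-R.T@e,K,np.array([k,0,0,0,0.]));return q[:,0]
E
python3 - <<'E'
from h import *
S=model("scene");D=model("side")
a=cv2.imread("pics/scene.png");b=cv2.imread("pics/side.png")
def crop(im,x,y):return cv2.resize(im[y:y+110,x:x+110],(400,400),interpolation=cv2.INTER_CUBIC)
cv2.imwrite("pics/c.png",np.hstack([crop(a,280,213),crop(b,232,205)]))
for n,p,q in(("carrier fin top",(454,245),(338,351)),):print(n,tri(S,p,D,q))
for n,p,z in(("stage",(335,275),.014),("s1",(240,280),.014),("s2",(390,213),.014),("honey",(223,178),.016),("bowl",(168,250),.02),("jar",(415,313),.075),("carrier",(451,258),.005)):print(n,plane(S,p,z))
for n,p,z in(("stage",(288,275),.014),("honey",(360,178),.016),("jar",(228,317),.075),("carrier",(338,364),.005)):print("side",n,plane(D,p,z))
E
```

```text
carrier fin top (array([0.4478, 0.252 , 0.041 ]), np.float64(0.0023234636605415906))
stage [0.595  0.0609 0.014 ]
s1 [ 0.6845 -0.1013  0.014 ]
s2 [0.4081 0.1028 0.014 ]
honey [ 0.4772 -0.2598  0.016 ]
bowl [ 0.6886 -0.263   0.02  ]
jar [0.6398 0.2352 0.075 ]
carrier [0.4537 0.254  0.005 ]
side stage [0.5777 0.0728 0.014 ]
side honey [ 0.4758 -0.256   0.016 ]
side jar [0.6449 0.2402 0.075 ]
side carrier [0.4474 0.256  0.005 ]
```

View pics/c.png

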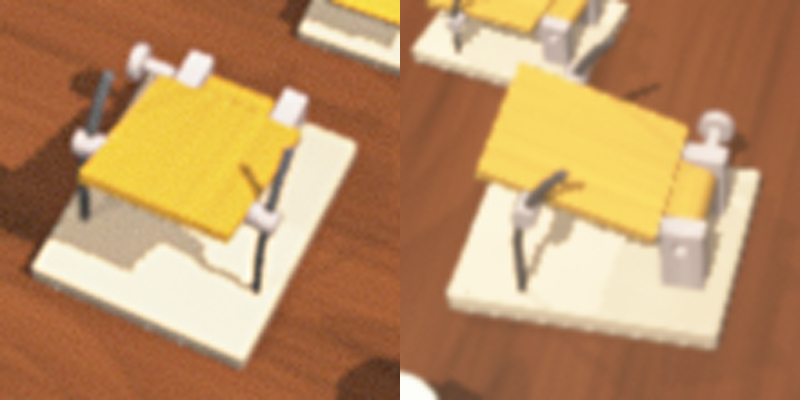

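The crops show these points:
- **Slab corners:** scene (35,268), (245,358) and (356,145); side (48,300), (315,343) and (360,175), side values taken within the right half.
- **Pin head:** scene (135,62), side (315,128).
- **Face corners:** visible in both views.

Run:
```python
from h import *
S=model("scene");D=model("side");f=110/400
s=lambda x,y:(280+x*f-.3,213+y*f-.3)
d=lambda x,y:(232+x*f-.3,205+y*f-.3)
# slab top corners
for p in((35,264),(245,358),(356,147)):print("slabS",plane(S,s(*p),.014))
for p in((48,296),(315,341),(360,175)):print("slabD",plane(D,d(*p),.014))
P=[tri(S,s(*p),D,d(*q)) for p,q in (((80,172),(120,65)),((230,233),(78,176)),((300,132),(255,238)),((150,80),(288,128)),((133,62),(316,128)))]
for x in P:print(*x)
F=np.array([x[0] for x in P[:4]])
n=np.linalg.svd(F-F.mean(0))[2][2];n*=np.sign(n[2]);print("n",n,np.degrees(np.arccos(n[2])),"yaw",np.degrees(np.arctan2(-n[1],-n[0])))
print("edges",[np.linalg.norm(F[i]-F[(i+1)%4]) for i in range(4)],F.mean(0))
```

```text
slabS [ 0.654  -0.0094  0.014 ]
slabS [0.6575 0.1141 0.014 ]
slabS [0.5121 0.117  0.014 ]
slabD [0.6551 0.1162 0.014 ]
slabD [0.5072 0.122  0.014 ]
slabD [ 0.504  -0.0024  0.014 ]
[0.6352 0.0098 0.0908] 0.0011568784839909739
[0.6358 0.0937 0.0897] 0.003540030858018294
[0.5438 0.094  0.0576] 6.976839234014805e-05
[0.5437 0.0059 0.0523] 0.0012664711674185963
[ 0.5302 -0.0102  0.0402] 0.0010541474332860085
n [-0.3586 -0.0221  0.9332] 21.05373362532029 yaw 3.522007988798608
edges [np.float64(0.08384320346490551), np.float64(0.09749502051876377), np.float64(0.08818821699140139), np.float64(0.09936097390414367)] [0.5896 0.0508 0.0726]
```

The slab measures about 147 x 124 mm, so this is the right stand, with yaw about -1.6°. Next I'll take a nearer look with the wrist camera above it.

```bash
cat >> h.py <<'E'
from scipy.spatial.transform import Rotation as Ro
def rel(p,R,o=None):
    o=o or r.get_obs();A=o["ee_rot"]
    return np.r_[A.T@(np.array(p)-o["position"])/.25, Ro.from_matrix(A.T@R).as_rotvec()/(np.pi/2)]
def down(yaw):
    c,s=np.cos(yaw),np.sin(yaw);return np.array([[c,s,0],[s,-c,0],[0,0,-1.]])
E
python3 - <<'E'
from h import *
print(rel([.50,.07,.28],down(np.radians(88.4))))
E
```

```text
[ 1.9955 -1.9893 -0.2215 -0.0008 -0.0008 -0.7958]
```

>>> {"op": "servo_tool", "data": {
  "series": "1 -1 -0.11 0 0 -0.4 0; 1 -1 -0.11 0 0 -0.4 0; 1 -1 -0.11 0 0 -0.4 0; 1 -1 -0.11 0 0 -0.4 0; 1 -1 -0.11 0 0 -0.4 0; 1 -1 -0.11 0 0 -0.4 0; 1 -1 -0.11 0 0 -0.4 0; 1 -1 -0.11 0 0 -0.4 0; 1 -1 -0.11 0 0 -0.4 0; 1 -1 -0.11 0 0 -0.4 0"
}}

```text
time_s: 0.93
position: [0.3342, -0.2352, 0.2523]
ee_rot: [[0.601, 0.799, 0.001], [0.799, -0.601, 0.002], [0.002, 0.0, -1.0]]
ft_force: [-0.8, -0.9, 0.8]
gripper_width: 0.327
finger_force: 0.0
```

Run:
```python
from h import *
print(r.get_obs()["position"],rel([.50,.07,.28],down(np.radians(88.4))))
```

```text
[ 0.3342 -0.2352  0.2523] [ 1.3745 -0.2036 -0.1082  0.0005 -0.0012 -0.3926]
```

>>> {"op": "servo_tool", "data": {
  "series": "1 -0.15 -0.11 0 0 -0.39 0; 1 -0.15 -0.11 0 0 -0.39 0; 1 -0.15 -0.11 0 0 -0.39 0; 1 -0.15 -0.11 0 0 -0.39 0; 1 -0.15 -0.11 0 0 -0.39 0; 1 -0.15 -0.11 0 0 -0.39 0; 1 -0.15 -0.11 0 0 -0.39 0"
}}

```text
time_s: 1.52
position: [0.4575, -0.0128, 0.2797]
ee_rot: [[0.031, 1.0, 0.003], [1.0, -0.031, 0.003], [0.003, 0.003, -1.0]]
ft_force: [0.6, 0.9, 0.6]
gripper_width: 0.005
finger_force: 0.0
```

>>> {"op": "servo_tool", "data": {
  "series": "0.45 0.2 0 0 0 0 0; 0.45 0.2 0 0 0 0 0; 0.45 0.2 0 0 0 0 0; 0.45 0.2 0 0 0 0 0; 0.45 0.2 0 0 0 0 0; 0.45 0.2 0 0 0 0 0"
}}

```text
time_s: 2.02
position: [0.5083, 0.0918, 0.2787]
ee_rot: [[0.038, 0.999, -0.002], [0.999, -0.038, -0.002], [-0.002, -0.002, -1.0]]
ft_force: [0.4, -0.3, -1.0]
gripper_width: 0.005
finger_force: 0.0
```

Run:
```python
from h import *
import pickle
o=r.get_obs();a=r.read_camera("wrist");pickle.dump(o,open("o1.pkl","wb"))
print(o["position"],o["ee_rot"],o["joint_positions"],o["qvel"]);cv2.imwrite("pics/w1.png",a)
```

```text
[0.5083 0.0918 0.2787] [[ 0.0375  0.9993 -0.0019]
 [ 0.9993 -0.0375 -0.0017]
 [-0.0017 -0.0018 -1.    ]] [ 0.045   0.1614  1.5242 -0.0016  1.4579  0.0827] [-0.0202 -0.0148  0.0095  0.0072  0.0007  0.0053]
```

View pics/w1.png

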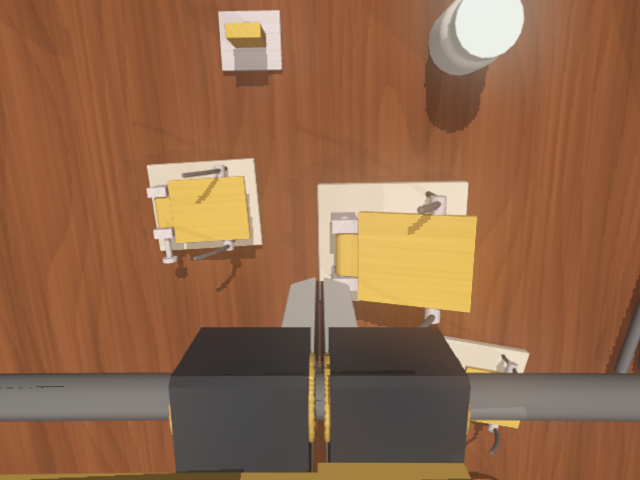

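The wrist view is clear. The carrier plate's corners run from (220,12) to (281,70), with the fin along image x. The face corners are about (359,211), (476,216), (470,311) and (358,300), and the slab's top corners are (318,184) and (466,181).

```bash
cat > m.py <<'E'
from h import *
import pickle
def quad(im,lo,hi,near,eps=.03):
    m=cv2.inRange(cv2.cvtColor(im,cv2.COLOR_BGR2HSV),lo,hi)
    m=cv2.morphologyEx(m,cv2.MORPH_OPEN,np.ones((3,3)))
    cs=[c for c in cv2.findContours(m,cv2.RETR_EXTERNAL,cv2.CHAIN_APPROX_NONE)[0] if cv2.pointPolygonTest(c,near,False)>=0]
    if not cs:return None
    c=cs[0];q=cv2.approxPolyDP(c,eps*cv2.arcLength(c,True),True)[:,0].astype(float);c=c[:,0].astype(float)
    # refine: fit lines to contour points along each side, intersect
    L=[]
    for i in range(len(q)):
        a,b=q[i],q[(i+1)%len(q)];u=(b-a)/np.linalg.norm(b-a);n=np.array([-u[1],u[0]])
        t=(c-a)@u;s=c[(abs((c-a)@n)<2.5)&(t>.12*np.linalg.norm(b-a))&(t<.88*np.linalg.norm(b-a))]
        vx,vy,x,y=cv2.fitLine(s.astype(np.float32),cv2.DIST_HUBER,0,.01,.01)[:,0];L.append(np.cross([x,y,1],[x+vx,y+vy,1]))
    P=[np.cross(L[i-1],L[i]) for i in range(len(L))]
    return np.array([p[:2]/p[2] for p in P])
Y=((18,120,110),(35,255,255));W=((0,0,120),(180,75,255))
E
python3 - <<'E'
from m import *
o=pickle.load(open("o1.pkl","rb"));M=model("wrist",o);S=model("scene");D=model("side")
w=cv2.imread("pics/w1.png");a=cv2.imread("pics/scene.png");b=cv2.imread("pics/side.png")
print("w face",quad(w,*Y,(415,260)).tolist());print("scene face",quad(a,*Y,(335,252)));print("side face",quad(b,*Y,(285,248)))
q=quad(w,*W,(235,60));print("carrier plate",q)
if q is not None:
    for p in q:print(plane(M,p,.005))
print("fin",quad(w,*Y,(243,31)))
for p in((318,184),(467,181.5)):print("slab",plane(M,p,.014))
print("jar",plane(M,(488,24),.075))
E
```

```text
w face [[333.9792752917361, 234.0], [362.78904535859095, 299.92304191642916], [469.2316457493046, 311.5031185306448], [476.02443131670054, 216.70576435269098], [359.0, 211.37005946663442], [359.0, 234.0]]
scene face [[321.4869 235.3127]
 [300.427  261.7308]
 [342.2698 278.9917]
 [360.0131 250.6346]
 [346.339  234.8727]]
side face [[264.6384 222.544 ]
 [251.7889 254.4511]
 [278.2555 252.5457]
 [271.3858 259.5654]
 [298.0657 270.256 ]
 [316.3295 260.6521]
 [306.2941 237.8444]]
carrier plate [[218.2542  11.4802]
 [222.1987  70.5042]
 [281.4573  68.7361]
 [278.9783   9.7111]]
[0.4214 0.2766 0.005 ]
[0.4202 0.2263 0.005 ]
[0.4763 0.2259 0.005 ]
[0.4771 0.2761 0.005 ]
fin [[224.6263  23.    ]
 [227.408   39.4217]
 [260.      36.0179]
 [260.      23.    ]]
slab [0.5068 0.1171 0.014 ]
slab [0.6534 0.114  0.014 ]
jar [0.6431 0.2411 0.075 ]
```

Run:
```python
from m import *
o=pickle.load(open("o1.pkl","rb"));M=model("wrist",o);S=model("scene");D=model("side")
f=110/400
s=lambda x,y:(280+x*f-.3,213+y*f-.3)
d=lambda x,y:(232+x*f-.3,205+y*f-.3)
w=[(469.5,311.3),(476,216.5),(359,211.3),(358.5,299.6)]
sc=[(80,172),(230,233),(300,132),(150,80)];sd=[(120,65),(78,176),(255,238),(288,128)]
A=[]
for i in range(4):
    x,e=tri(M,w[i],S,s(*sc[i]));y,g=tri(M,w[i],D,d(*sd[i]));print(x,e,y,g);A.append((x+y)/2)
A=np.array(A);c=A.mean(0);n=np.linalg.svd(A-c)[2][2];n*=np.sign(n[2]);print(c,np.degrees(np.arccos(n[2])))
# from stated geometry: high/low edge heights + horizontal extents -> tilt along wrist rays
ya=np.radians(-1.5);C=np.array([.580,.0545]);ex=np.array([np.cos(ya),np.sin(ya),0]);ey=np.array([-ex[1],ex[0],0])
h=np.r_[C,0]-.05*ex+[0,0,.045]
for t in range(16,30,2):
    T=np.radians(t);ux=np.cos(T)*ex+[0,0,np.sin(T)];uz=-np.sin(T)*ex+[0,0,np.cos(T)]
    q=proj(M,[h+116*.001*ux+.012*uz+k*ey for k in(-.042,.042)]+[h+.016*ux+.012*uz+k*ey for k in(-.042,.042)])
    print(t,q.round(1).tolist(),h+.066*ux+.012*uz)
```

```text
[0.6348 0.0096 0.0906] 0.0006517278507607687 [0.6355 0.0095 0.0897] 0.0006609695023825419
[0.6358 0.0933 0.0921] 0.0010849674236439416 [0.6376 0.0928 0.0866] 0.0001164601872729992
[0.5432 0.0947 0.0567] 0.0019227544760268712 [0.5431 0.0963 0.0602] 0.00033831405856627736
[0.542  0.0063 0.0481] 0.0021519349993028613 [0.5416 0.012  0.0593] 0.0007646727451520546
[0.5892 0.0518 0.0729] 19.874715908191963
16 [[471.4, 309.2], [478.9, 214.2], [358.4, 298.6], [359.4, 210.1]] [0.5901 0.0542 0.0747]
18 [[471.0, 310.9], [478.6, 215.1], [357.9, 298.8], [358.8, 210.2]] [0.5891 0.0543 0.0768]
20 [[470.5, 312.6], [478.1, 215.9], [357.3, 299.0], [358.2, 210.3]] [0.5879 0.0543 0.0788]
22 [[469.8, 314.3], [477.4, 216.7], [356.7, 299.1], [357.6, 210.4]] [0.5867 0.0543 0.0809]
24 [[468.9, 316.1], [476.5, 217.6], [356.1, 299.3], [356.9, 210.4]] [0.5854 0.0544 0.0828]
26 [[467.8, 317.8], [475.4, 218.4], [355.4, 299.4], [356.2, 210.5]] [0.5841 0.0544 0.0847]
28 [[466.5, 319.5], [474.1, 219.2], [354.8, 299.5], [355.6, 210.6]] [0.5826 0.0544 0.0866]
```

Tilt is about 18–19° and the pin head is at about (.529,-.010,.045). I'll go outside the head with shut fingers, then lower.

>>> {"op": "servo_tool", "data": {
  "series": "-0.61 0.11 0.3 0 0 0 0; -0.61 0.11 0.3 0 0 0 0; -0.61 0.11 0.3 0 0 0 0; -0.61 0.11 0.3 0 0 0 0; -0.61 0.11 0.6 0 0 0 0; -0.61 0.11 0.8 0 0 0 0; -0.61 0.11 0.9 0 0 0 0; -0.61 0.11 0.9 0 0 0 0; -0.61 0.11 0.9 0 0 0 0; -0.61 0.11 0.9 0 0 0 0"
}}

```text
time_s: 2.9
position: [0.529, -0.0616, 0.054]
ee_rot: [[0.039, 0.999, -0.003], [0.999, -0.039, 0.0], [0.0, -0.003, -1.0]]
ft_force: [0.2, -0.3, 0.7]
gripper_width: 0.004
finger_force: 0.0
```

Run:
```python
from h import *
o=r.get_obs();a=r.read_camera("wrist");b=r.read_camera("side");c=r.read_camera("scene")
print(o["position"],o["ft_force"],o["ee_rot"])
f=lambda im,x,y:cv2.resize(im[y:y+120,x:x+160],(400,300),interpolation=cv2.INTER_CUBIC)
cv2.imwrite("pics/p1.png",np.vstack([np.hstack([f(b,240,190),f(c,260,190)]),np.hstack([cv2.resize(a,(400,300)),f(a,240,150)])]))
```

```text
[ 0.529  -0.0616  0.054 ] [ 0.2246 -0.2647  0.7428] [[ 0.0394  0.9992 -0.003 ]
 [ 0.9992 -0.0394  0.0003]
 [ 0.0001 -0.003  -1.    ]]
```

View pics/p1.png

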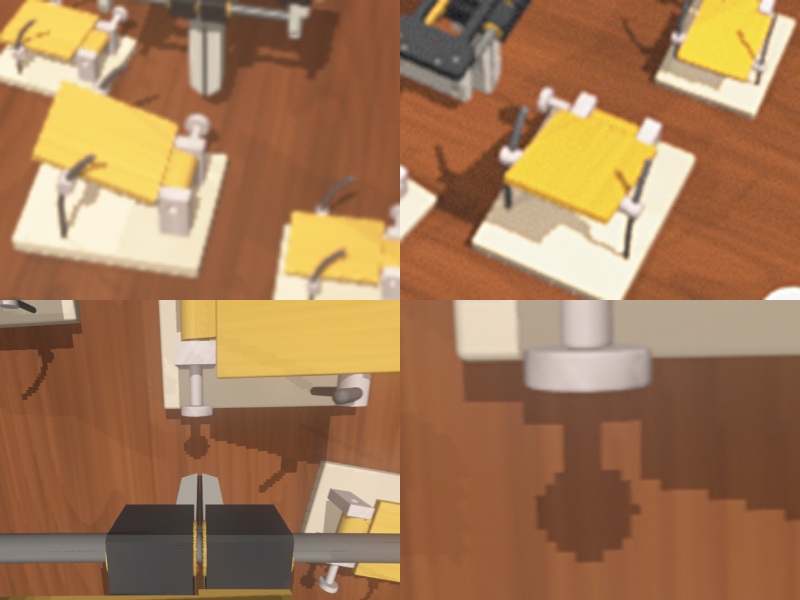

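The head lies within about 2 mm of the fingers' centre line. Pushing along +y.

>>> {"op": "servo_tool", "data": {
  "series": "0.08 0 0 0 0 0 0; 0.14 0 0 0 0 0 0; 0.16 0 0 0 0 0 0; 0.18 0 0 0 0 0 0; 0.19 0 0 0 0 0 0; 0.2 0 0 0 0 0 0; 0.21 0 0 0 0 0 0; 0.22 0 0 0 0 0 0; 0.23 0 0 0 0 0 0; 0.24 0 0 0 0 0 0; 0.25 0 0 0 0 0 0; 0.25 0 0 0 0 0 0",
  "newtons": 20
}}

```text
time_s: 4.05
position: [0.5341, 0.0006, 0.0561]
ee_rot: [[0.036, 0.999, 0.003], [0.999, -0.036, -0.003], [-0.003, 0.003, -1.0]]
ft_force: [-0.0, -5.1, 3.5]
gripper_width: 0.004
finger_force: 2.5
```

>>> {"op": "servo_tool", "data": {
  "series": "0.01 0 0 0 0 0 0; 0.015 0 0 0 0 0 0; 0.02 0 0 0 0 0 0; 0.02 0 0 0 0 0 0"
}}

```text
time_s: 4.38
position: [0.5342, 0.0025, 0.056]
ee_rot: [[0.034, 0.999, 0.003], [0.999, -0.034, -0.009], [-0.009, 0.003, -1.0]]
ft_force: [-1.9, -14.1, 4.1]
gripper_width: 0.004
finger_force: 7.4
```

>>> {"op": "servo_tool", "data": {
  "series": "0.005 0 0 0 0 0 0; 0.01 0 0 0 0 0 0; 0.01 0 0 0 0 0 0"
}}

```text
time_s: 4.63
position: [0.5342, 0.0026, 0.056]
ee_rot: [[0.032, 0.999, 0.002], [0.999, -0.032, -0.013], [-0.013, 0.003, -1.0]]
ft_force: [-3.0, -22.1, 4.4]
gripper_width: 0.009
finger_force: 10.7
```

Run:
```python
from h import *
o=r.get_obs();b=r.read_camera("side");c=r.read_camera("scene");a=r.read_camera("wrist")
print(o["position"],o["ft_force"])
f=lambda im,x,y:cv2.resize(im[y:y+60,x:x+80],(400,300),interpolation=cv2.INTER_CUBIC)
cv2.imwrite("pics/p2.png",np.hstack([f(b,280,205),cv2.resize(a[160:400,160:480],(400,300))]))
```

```text
[0.5342 0.0026 0.056 ] [ -3.0466 -22.0682   4.3767]
```

View pics/p2.png

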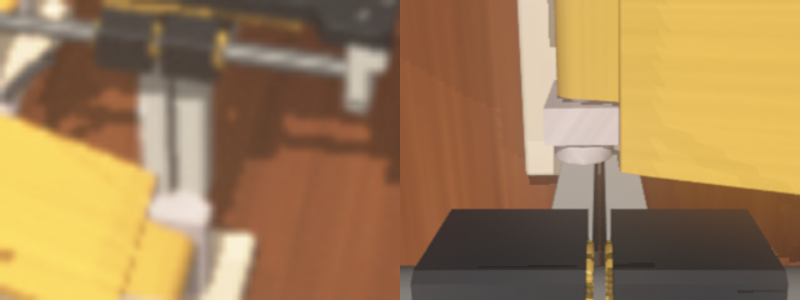

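The pin is home: the head is against the ear, and the force rose while the position stayed still. I'll back off, raise, and turn toward the carrier.

>>> {"op": "servo_tool", "data": {
  "series": "-0.06 0 0 0 0 0 0; -0.1 0 0 0 0 0 0; -0.1 0 -0.15 0 0 0 0; -0.1 0 -0.3 0 0 0 0.5; -0.1 0 -0.45 0 0 0 0.5; 0.05 -0.1 -0.5 0 0 -0.1 0.5; 0.2 -0.15 -0.5 0 0 -0.2 0.5; 0.35 -0.2 -0.5 0 0 -0.3 0.5; 0.5 -0.25 -0.5 0 0 -0.4 0.5; 0.65 -0.3 -0.5 0 0 -0.5 0.5; 0.75 -0.34 -0.5 0 0 -0.58 0.5; 0.75 -0.34 -0.5 0 0 -0.66 0.5; 0.75 -0.34 -0.5 0 0 -0.74 0.5; 0.75 -0.34 -0.5 0 0 -0.82 0.5; 0.75 -0.34 -0.5 0 0 -0.9 0.5; 0.75 -0.34 -0.5 0 0 -1 0.5; 0.75 -0.34 -0.5 0 0 -1 0.5"
}}

```text
time_s: 6.2
position: [0.4548, 0.2009, 0.1796]
ee_rot: [[-0.995, 0.102, -0.0], [0.102, 0.995, 0.001], [0.0, 0.001, -1.0]]
ft_force: [0.7, -0.5, 0.2]
gripper_width: 0.499
finger_force: 0.0
```

Run:
```python
from m import *
o=r.get_obs();a=r.read_camera("wrist");pickle.dump(o,open("o2.pkl","wb"));cv2.imwrite("pics/w2.png",a)
print(o["position"],o["ee_rot"],o["joint_positions"],o["ft_force"])
M=model("wrist",o)
c=proj(M,[[.4487,.2512,.046],[.44,.235,.005]]);print(c)
q=quad(a,*W,tuple(map(float,c[1])));print(q,[plane(M,p,.005) for p in q] if q is not None else 0)
q=quad(a,*Y,tuple(map(float,c[0])));print(q,[plane(M,p,.046) for p in q] if q is not None else 0)
```

```text
[0.4548 0.2009 0.1796] [[-0.9948  0.1016 -0.0002]
 [ 0.1016  0.9948  0.0014]
 [ 0.0004  0.0013 -1.    ]] [ 0.2749  0.1902  1.7389  0.0015  1.2124 -1.1947] [ 0.6612 -0.4889  0.199 ]
[[388.8208 224.6827]
 [359.2386 205.7909]]
[[410.5192 174.0996]
 [346.1615 180.8045]
 [351.5062 249.8763]
 [413.5613 245.1367]] [array([0.4194, 0.2764, 0.005 ]), array([0.4195, 0.2264, 0.005 ]), array([0.4752, 0.2259, 0.005 ]), array([0.4763, 0.276 , 0.005 ])]
[[394.6885 201.3948]
 [378.4061 202.29  ]
 [381.482  243.2796]
 [396.4707 241.5758]] [array([0.4328, 0.2562, 0.046 ]), array([0.4322, 0.245 , 0.046 ]), array([0.4615, 0.2452, 0.046 ]), array([0.4614, 0.2558, 0.046 ])]
```

View pics/w2.png

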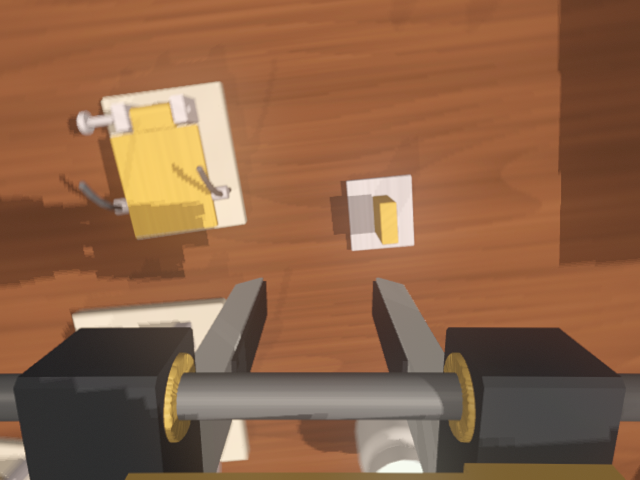

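The wrist view shows the carrier plate around (380,212) and the fin at (388,222). Its centre comes out at (.4477,.2510), agreeing with the earlier reading.

Run:
```python
from h import *
print(rel([.4475,.2508,.1],down(np.radians(179.5))),rel([.4475,.2508,.031],down(np.radians(179.5))))
```

```text
[ 0.0489  0.1959  0.3186  0.0007 -0.0002 -0.0568] [ 0.0488  0.1956  0.5946  0.0007 -0.0002 -0.0568]
```

>>> {"op": "servo_tool", "data": {
  "series": "0.05 0.195 0.1 0 0 -0.057 0.5; 0.05 0.195 0.25 0 0 -0.057 0.5; 0.05 0.195 0.35 0 0 -0.057 0.5; 0.05 0.195 0.45 0 0 -0.057 0.5; 0.05 0.195 0.55 0 0 -0.057 0.5; 0.05 0.195 0.595 0 0 -0.057 0.5; 0.05 0.195 0.595 0 0 -0.057 0.5; 0.05 0.195 0.595 0 0 -0.057 0.5"
}}

```text
time_s: 6.92
position: [0.4477, 0.2502, 0.0304]
ee_rot: [[-1.0, 0.02, -0.001], [0.02, 1.0, 0.0], [0.001, -0.0, -1.0]]
ft_force: [0.1, -0.7, 0.2]
gripper_width: 0.5
finger_force: 0.0
```

>>> {"op": "servo_tool", "data": {
  "series": "0 0 0 0 0 0 0; 0 0 0 0 0 0 0; 0 0 0 0 0 0 0; 0 0 0 0 0 0 0; 0 0 0 0 0 0 0; 0 0 0 0 0 0 0",
  "newtons": 30
}}

```text
time_s: 7.42
position: [0.4482, 0.2503, 0.0312]
ee_rot: [[-1.0, 0.019, 0.001], [0.019, 1.0, 0.0], [-0.001, 0.0, -1.0]]
ft_force: [-0.3, 0.8, 3.1]
gripper_width: 0.121
finger_force: 30.0
```

Gripped: the opening of about 11.4 mm matches the fin. I'll lift, then carry it past the stage for a refining look.

>>> {"op": "servo_tool", "data": {
  "series": "0 0 -0.1 0 0 0 0; 0 0 -0.25 0 0 0 0; 0 0 -0.4 0 0 0 0; 0 0 -0.55 0 0 0 0; 0 0 -0.7 0 0 0 0; -0.15 -0.14 -0.75 0 0 0 0; -0.3 -0.28 -0.75 0 0 0 0; -0.45 -0.42 -0.75 0 0 0 0; -0.6 -0.56 -0.75 0 0 0 0; -0.75 -0.7 -0.75 0 0 0 0; -0.85 -0.78 -0.75 0 0 0 0; -0.85 -0.78 -0.75 0 0 0 0; -0.85 -0.78 -0.75 0 0 0 0"
}}

```text
time_s: 8.5
position: [0.6622, 0.045, 0.2165]
ee_rot: [[-1.0, 0.024, 0.003], [0.024, 1.0, -0.004], [-0.003, -0.004, -1.0]]
ft_force: [1.0, 1.1, -1.2]
gripper_width: 0.126
finger_force: 30.0
```

Run:
```python
from m import *
r.read_camera("side")
o=r.get_obs();a=r.read_camera("wrist");pickle.dump(o,open("o3.pkl","wb"));cv2.imwrite("pics/w3.png",a)
print(o["position"],o["ee_rot"],o["joint_positions"],o["ft_force"],o["qvel"],o["gripper_width"])
M=model("wrist",o);c=proj(M,[[.589,.053,.077]]);print(c)
print(quad(a,*Y,tuple(map(float,c[0]))))
```

```text
[0.659  0.048  0.2164] [[-0.9997  0.0227 -0.0009]
 [ 0.0227  0.9997 -0.001 ]
 [ 0.0009 -0.001  -1.    ]] [-0.0319  0.4104  1.3197 -0.0011  1.4123 -1.5799] [-0.7642  1.3585 -1.6117] [ 0.0491 -0.042   0.0603  0.0413  0.0406  0.0112] 0.12582676526106534
[[323.4313 137.9243]]
[[  352.      -735.8541]
 [  294.5266    67.6056]
 [  263.        65.5897]
 [  263.       209.    ]
 [  385.5273   209.    ]
 [  352.     -2215.9898]]
```

View pics/w3.png

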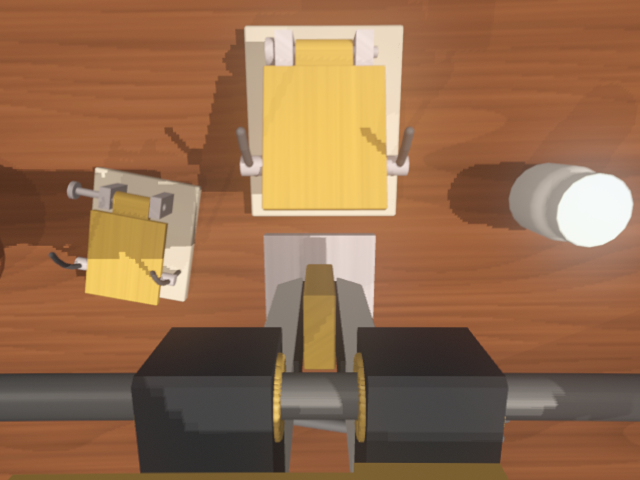

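The view shows the stage unobstructed and the pin head seated at (270,50). Slab corners are (246,27), (403,26), (395,215) and (252,216); face corners are (263,66), (385.5,66), (386.5,209) and (263,209.5). I'll refine the stage pose from these.

Run:
```python
from m import *
a=cv2.imread("pics/w3.png")
o=pickle.load(open("o3.pkl","rb"));M=model("wrist",o)
sl=np.array([plane(M,p,.014) for p in((246,27),(403,26),(395.5,215),(252,216))]);print(sl,sl.mean(0))
hsv=cv2.cvtColor(a,cv2.COLOR_BGR2HSV);m=cv2.inRange(hsv,*Y)
for y in(70,80,90,110,130,170,190,200,206):
    x=np.where(m[y,240:420])[0]+240;print(y,x.min(),x.max()+1,x.max()+1-x.min())
for x in(275,300,330,370):
    y=np.where(m[60:230,x])[0]+60;print(x,y.min(),y.max()+1)
# edge points on face for given tilt: intersect rays with the face plane built from stated geometry
C=sl.mean(0)[:2];ya=np.arctan2(*(sl[2]+sl[3]-sl[0]-sl[1])[1::-1]);print("yaw",np.degrees(ya))
ex=np.array([np.cos(ya),np.sin(ya),0]);ey=np.array([-ex[1],ex[0],0]);h=np.r_[C,0]-.05*ex+[0,0,.045]
for t in(17,18,19,20,21,22):
    T=np.radians(t);ux=np.cos(T)*ex+[0,0,np.sin(T)];uz=-np.sin(T)*ex+[0,0,np.cos(T)];P0=h+.012*uz
    out=[]
    for p in((263,66),(385.5,66),(386.5,209),(263,209.5)):
        e,v=ray(M,p);X=e+v*((P0-e)@uz)/(v@uz)-h;out.append([X@ux*1e3,X@ey*1e3])
    print(t,np.round(out,1).tolist())
```

```text
[[ 0.5046 -0.0045  0.014 ]
 [ 0.5068  0.1167  0.014 ]
 [ 0.6545  0.1141  0.014 ]
 [ 0.6525 -0.009   0.014 ]] [0.5796 0.0543 0.014 ]
70 264 385 121
80 264 385 121
90 263 385 122
110 263 385 122
130 263 385 122
170 263 386 123
190 262 386 124
200 263 387 124
206 263 387 124
275 66 210
300 60 210
330 60 210
370 66 209
yaw -1.3905607720276416
17 [[15.9, -42.6], [15.8, 41.5], [114.5, 41.6], [114.9, -41.8]]
18 [[16.2, -42.6], [16.1, 41.5], [115.0, 41.3], [115.4, -41.6]]
19 [[16.6, -42.5], [16.5, 41.4], [115.5, 40.9], [116.0, -41.3]]
20 [[16.9, -42.5], [16.9, 41.4], [116.1, 40.6], [116.6, -41.0]]
21 [[17.3, -42.4], [17.2, 41.3], [116.7, 40.3], [117.2, -40.8]]
22 [[17.7, -42.4], [17.6, 41.3], [117.4, 40.0], [117.8, -40.5]]
```

Pose is consistent: centre (.5796,.0543), yaw -1.4°, tilt about 18.5°. I'll compute the hover pose.

```bash
cat > g.py <<'E'
from h import *
def goal(d,t=18.5):
    ya=np.radians(-1.4);T=np.radians(t);ex=np.array([np.cos(ya),np.sin(ya),0]);ey=np.array([-ex[1],ex[0],0])
    h=np.r_[.5796,.0543,.045]-.05*ex;ux=np.cos(T)*ex+[0,0,np.sin(T)];uz=-np.sin(T)*ex+[0,0,np.cos(T)]
    return h+.066*ux+(.012+.031+d)*uz-.0004*ey,np.c_[-ux,ey,-uz]
E
python3 - <<'E'
from g import *
p,R=goal(.03);print(p,rel(p,R),r.get_obs()["position"])
E
```

```text
[0.569  0.0542 0.1352] [ 0.3518  0.0094  0.3271  0.0005 -0.2072  0.0022] [0.6571 0.0499 0.2167]
```

>>> {"op": "servo_tool", "data": {
  "series": "0.12 0 0 0 -0.05 0 0; 0.24 0 0 0 -0.1 0 0; 0.35 0.01 0.02 0 -0.16 0 0; 0.35 0.01 0.08 0 -0.207 0 0; 0.35 0.01 0.18 0 -0.207 0 0; 0.35 0.01 0.28 0 -0.207 0 0; 0.35 0.01 0.327 0 -0.207 0 0; 0.35 0.01 0.327 0 -0.207 0 0; 0.35 0.01 0.327 0 -0.207 0 0; 0.35 0.01 0.327 0 -0.207 0 0; 0.35 0.01 0.327 0 -0.207 0 0"
}}

```text
time_s: 9.52
position: [0.5702, 0.0558, 0.138]
ee_rot: [[-0.947, 0.018, 0.322], [0.017, 1.0, -0.006], [-0.322, 0.0, -0.947]]
ft_force: [0.3, 0.0, -1.2]
gripper_width: 0.128
finger_force: 30.0
```

Run:
```python
from g import *
o=r.get_obs();p,R=goal(.0);u=rel(p,R,o);print(u,u[:3]*.25,o["ft_force"],o["ft_force"]@-R[:,2],o["gripper_width"])
b=r.read_camera("side");c=r.read_camera("scene");a=r.read_camera("wrist")
f=lambda im,x,y:cv2.resize(im[y:y+120,x:x+160],(400,300),interpolation=cv2.INTER_CUBIC)
cv2.imwrite("pics/q1.png",np.vstack([np.hstack([f(b,220,170),f(c,260,180)]),np.hstack([cv2.resize(a,(400,300)),f(a,240,150)])]))
```

```text
[ 0.0086 -0.0068  0.1291  0.0014  0.0031  0.004 ] [ 0.0022 -0.0017  0.0323] [ 0.3078  0.0385 -1.1801] -1.216488137129742 0.12755743589550647
```

View pics/q1.png

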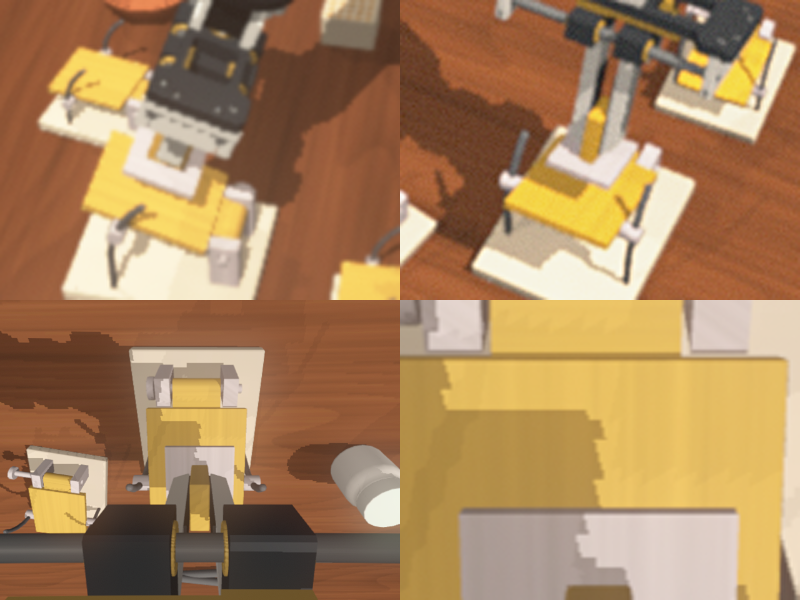

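The plate hovers centred and parallel over the face. I'll approach slowly while watching the force.

>>> {"op": "servo_tool", "data": {
  "series": "0.01 -0.007 0.04 0 0 0 0; 0.01 -0.007 0.08 0 0 0 0; 0.01 -0.007 0.1 0 0 0 0; 0.01 -0.007 0.11 0 0 0 0; 0.01 -0.007 0.115 0 0 0 0; 0.01 -0.007 0.115 0 0 0 0; 0.01 -0.007 0.115 0 0 0 0"
}}

```text
time_s: 10.25
position: [0.5764, 0.0535, 0.1086]
ee_rot: [[-0.947, 0.018, 0.32], [0.017, 1.0, -0.006], [-0.32, -0.0, -0.948]]
ft_force: [0.0, -0.2, -0.7]
gripper_width: 0.122
finger_force: 30.0
```

>>> {"op": "servo_tool", "data": {
  "series": "0 0 0.004 0 0 0 0; 0 0 0.008 0 0 0 0; 0 0 0.008 0 0 0 0; 0 0 0.008 0 0 0 0"
}}

```text
time_s: 10.58
position: [0.5769, 0.0535, 0.1077]
ee_rot: [[-0.947, 0.018, 0.321], [0.017, 1.0, -0.006], [-0.321, -0.0, -0.947]]
ft_force: [-4.8, -0.1, 5.0]
gripper_width: 0.124
finger_force: 30.0
```

>>> {"op": "servo_tool", "data": {
  "series": "0 0 0 0 0 0 0; 0 0 0 0 0 0 0; 0 0 0 0 0 0 0; 0 0 0 0 0 0 0; 0 0 0 0 0 0 0"
}}

```text
time_s: 11.0
position: [0.5769, 0.0535, 0.1078]
ee_rot: [[-0.947, 0.018, 0.321], [0.017, 1.0, -0.006], [-0.321, -0.0, -0.947]]
ft_force: [-4.3, 0.4, 4.8]
gripper_width: 0.125
finger_force: 30.0
```

Run:
```python
from g import *
o=r.get_obs();p,R=goal(0);print("off mm (slope,across,normal)",(R.T@(o["position"]-p))*1e3*[-1,1,-1])
print("F",R.T@o["ft_force"]*[-1,1,-1],"tau tool",R.T@o["ft_torque"],o["finger_force"],o["gripper_width"],np.degrees(np.arctan2(o["ee_rot"][0,2],-o["ee_rot"][2,2])))
b=r.read_camera("side");c=r.read_camera("scene");a=r.read_camera("wrist")
f=lambda im,x,y:cv2.resize(im[y:y+90,x:x+120],(400,300),interpolation=cv2.INTER_CUBIC)
cv2.imwrite("pics/q2.png",np.vstack([np.hstack([f(b,240,200),f(c,275,210)]),np.hstack([cv2.resize(a,(400,300)),f(a,260,190)])]))
```

```text
off mm (slope,across,normal) [-1.2362 -0.4464  1.5137]
F [-2.5617  0.277   5.9618] tau tool [-0.03    0.2408  0.0301] 30.001273155212402 0.1253599909171602 18.711570975716636
```

View pics/q2.png

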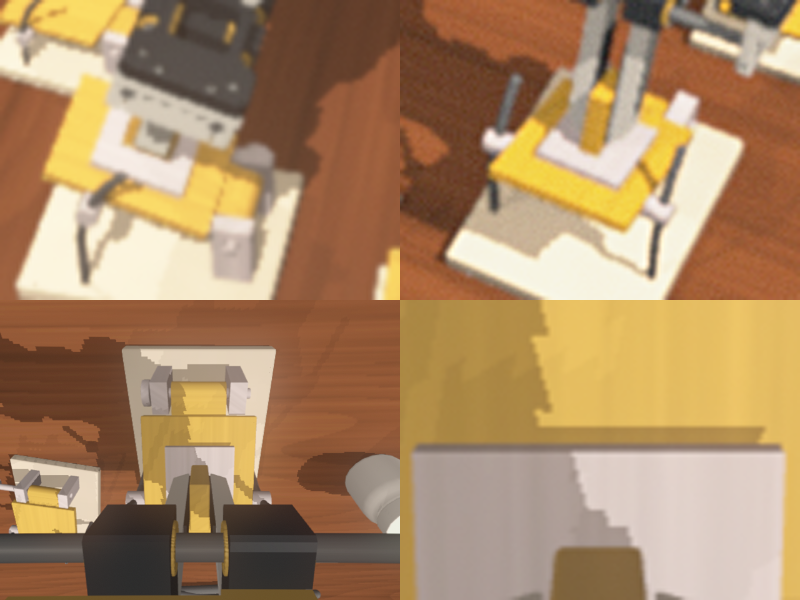

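The plate is on the face with about 7 N normal, but there is 2.6 N of friction up-slope. I'll relieve that sideways load, which lets the remaining moment show whether the plate sits flush.

>>> {"op": "servo_tool", "data": {
  "series": "0.004 0 0 0 0 0 0; 0.004 0 0 0 0 0 0; 0.004 0 0 0 0 0 0; 0.004 0 0 0 0 0 0"
}}

```text
time_s: 11.48
position: [0.5768, 0.0535, 0.1077]
ee_rot: [[-0.946, 0.018, 0.322], [0.017, 1.0, -0.006], [-0.322, -0.0, -0.947]]
ft_force: [-3.1, 0.8, 6.6]
gripper_width: 0.128
finger_force: 30.0
```

```bash
cat > s.py <<'E'
from g import *
o=r.get_obs();p,R=goal(0);print("off",(R.T@(o["position"]-p))*1e3*[-1,1,-1],"F(slope,across,normal)",R.T@o["ft_force"]*[-1,1,-1],"tau",R.T@o["ft_torque"],o["gripper_width"],np.degrees(np.arctan2(o["ee_rot"][0,2],-o["ee_rot"][2,2])))
E
python3 s.py
```

```text
off [-1.3523 -0.4364  1.44  ] F(slope,across,normal) [-0.8776  0.7106  7.219 ] tau [ 0.0137  0.0152 -0.0155] 0.12780175444464995 18.803124318593408
```

>>> {"op": "servo_tool", "data": {
  "series": "0 0 0 0 0.012 0 0; 0 0 0 0 0.012 0 0; 0 0 0 0 0.012 0 0; 0 0 0 0 0.012 0 0"
}}

```text
time_s: 11.82
position: [0.5769, 0.0536, 0.1081]
ee_rot: [[-0.952, 0.018, 0.305], [0.017, 1.0, -0.006], [-0.305, -0.0, -0.952]]
ft_force: [-4.1, -0.6, 10.4]
gripper_width: 0.121
finger_force: 30.0
```

```bash
python3 s.py
```

```text
off [-1.085  -0.3982  1.8282] F(slope,across,normal) [-0.6084 -0.7    11.1894] tau [-0.0677 -0.0534  0.0628] 0.12086498666366444 17.750695916989198
```

>>> {"op": "servo_tool", "data": {
  "series": "0 0 0 0 -0.012 0 0; 0 0 0 0 -0.024 0 0; 0 0 0 0 -0.024 0 0; 0 0 0 0 -0.024 0 0; 0 0 0 0 -0.024 0 0"
}}

```text
time_s: 12.23
position: [0.5762, 0.0536, 0.1072]
ee_rot: [[-0.941, 0.018, 0.338], [0.017, 1.0, -0.006], [-0.338, -0.0, -0.941]]
ft_force: [-3.1, 0.6, 6.9]
gripper_width: 0.129
finger_force: 30.0
```

```bash
python3 s.py
```

```text
off [-2.0239 -0.3919  1.1386] F(slope,across,normal) [-0.7296  0.5732  7.5497] tau [-0.0779  0.3179  0.0274] 0.12949946681723096 19.778170133794283
```

>>> {"op": "servo_tool", "data": {
  "series": "0 0 0 0 -0.012 0 0; 0 0 0 0 -0.012 0 0; 0 0 0 0 -0.012 0 0; 0 0 0 0 -0.012 0 0"
}}

```text
time_s: 12.57
position: [0.5762, 0.0536, 0.1073]
ee_rot: [[-0.934, 0.018, 0.356], [0.017, 1.0, -0.007], [-0.356, -0.0, -0.934]]
ft_force: [-2.8, -0.5, 8.5]
gripper_width: 0.125
finger_force: 30.0
```

```bash
python3 s.py
```

```text
off [-2.0016 -0.4184  1.235 ] F(slope,across,normal) [ 0.0514 -0.596   8.9045] tau [-0.0305  0.4372  0.0546] 0.12475485492364392 20.856346561314403
```

The moment changes sign and the stand-off is least near 19.7°, which also agrees with the contact height. Settling there.

>>> {"op": "servo_tool", "data": {
  "series": "0 0 0 0 0.013 0 0; 0 0 0 0 0.013 0 0; 0 0 0 0 0.013 0 0; 0 0 0 0 0.013 0 0; 0 0 0 0 0.013 0 0; 0 0 0 0 0.013 0 0"
}}

```text
time_s: 13.07
position: [0.576, 0.0536, 0.1071]
ee_rot: [[-0.942, 0.018, 0.336], [0.017, 1.0, -0.006], [-0.337, -0.0, -0.942]]
ft_force: [-4.0, 0.7, 7.9]
gripper_width: 0.125
finger_force: 30.0
```

```bash
python3 s.py
python3 - <<'E'
from g import *
a=r.read_camera("wrist");c=r.read_camera("scene");b=r.read_camera("side")
o=r.get_obs();print(o["ft_force"],o["qvel"])
a0=cv2.imread("pics/scene.png");b0=cv2.imread("pics/side.png")
f=lambda im,x,y:cv2.resize(im[y:y+90,x:x+120],(400,300),interpolation=cv2.INTER_CUBIC)
cv2.imwrite("pics/q3.png",np.vstack([np.hstack([f(b,240,200),f(c,275,210)]),np.hstack([cv2.resize(a[150:390,160:480],(400,300)),f(b0,240,200)])]))
E
```

```text
off [-2.2767 -0.4071  1.1583] F(slope,across,normal) [-1.3206  0.5633  8.7812] tau [-0.0264  0.1189 -0.0201] 0.12542358696126404 19.662075271064438
[-5.106  -0.2044  6.4353] [-0.001  -0.0007 -0.0011 -0.      0.0009 -0.0008]
```

View pics/q3.png

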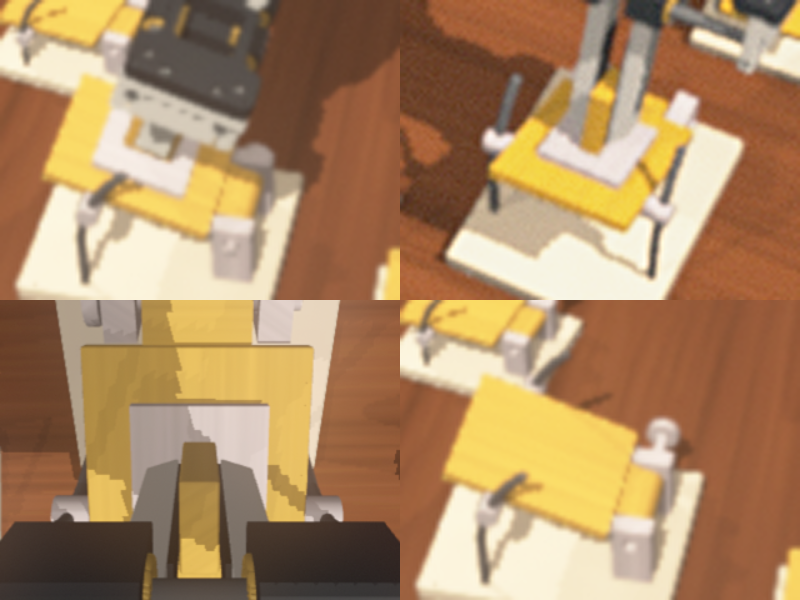

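The low-edge shadow gap has closed, the plate is centred within about 2 mm, and the force is steady at about 8 N with the arm at rest. Handing in.

```bash
python3 -c "
from workcell import r
print(r.finish_job())"
```

```text
the job is handed in; nothing more can be done
None
```

The job is handed in, with no verdict returned: the pin is pushed home, and the carrier is still gripped and held on the sloped face at about 8 N, about 2 mm from centre and, by force and camera checks, flush.

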